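# Load the ultrasonic cleaner with the right bush

### The arm

A 7-joint arm with a two-finger parallel gripper is mounted at the origin on the work surface. World frame = base frame: x ahead of the robot, y to its left, z up, the work surface at z = 0. Lengths are in m, angles in degrees, forces in N, time in s.
With the tool pointing down it reaches from about 0.4 to 0.9 m from the base axis. Payload 5.5 kg.
Tool frame: the origin (TCP) lies at the very end of the fingers, on their centre line; the grasp point (between the pads) lies 19 mm behind it; z points along the fingers, y is the direction in which the jaws open and shut (so a half turn about z gives the same grasp; the last joint's range is limited). The gripper opens to 85 mm and grips with 20 to 120 N. Pads are 22 mm wide; open, the fingers measure 114 mm over their backs; the gripper's body (76 mm by 85 mm) begins 54 mm behind the grasp point. The pads swing forward as they close: fully open they stand 13 mm farther back than shut.
Start: joints at [-60.665, 28.699, -24.465, 88.831, 12.651, 65.22, -12.049], TCP at [0.16, 0.63, 0.204] pointing down, gripper open.
Joint ranges: [-164.97, 164.97], [-17.58, 116.51], [-87.97, 89.64], [11.32, 138.91], [-80.73, 260.73], [10.89, 115.49], [-147.41, 147.41]. Speed limits (degrees/s): [147.25, 147.25, 180, 180, 180, 180, 180].

### API

Orientations are given as [roll, pitch, yaw] about the fixed x, y, z axes, in that order (R = Rz(yaw) Ry(pitch) Rx(roll)).
In Python, from bench import ctrl gives the robot as it stands.
- The arm moves only by the tool play_rows, never from a script. Its argument "rows" is a list of rows, each a list of 7 numbers: the turn, a rotation vector about the tool's x, y, z in degrees, then the shift along the tool's x, y, z in mm, then the finger opening in mm, from 0 to 85.4. A call has exactly 10 rows; each row is the pose to reach, as a shift and turn from the pose commanded when the call began, along the tool's axes at that moment; what a row does not reach only later rows make up. A row lasts 1/8 s, in which the tool goes at most 62.5 mm and 10.7 degrees, less where a joint would pass 70% of its speed; a pose out of reach is approached as far as the arm can. A call with a gripper value outside its range is refused whole. The fingers move at their own pace and stop on an object; the grip force is fixed at half the most. Time passes only in rows, so rows that repeat a pose let the fingers close, or fill a call up. It gives the time, the measured TCP pose, the force and the opening at its end, in the units of the state.
- ctrl.state(): the state, without advancing time (a new reading comes with each control period).
- ctrl.read_camera(name): name is "scene" or "top" or "wrist"; returns the picture (480x640x3 uint8, blue, green, red); there is no depth.
- ctrl.calibration(name): a dict with "fx", "fy", "cx", "cy" (pixels), "dist_coeffs" ([k1, k2, p1, p2, k3] as OpenCV has them; the pictures are not rectified), "R" (3x3) and "t" (3): a world point X has camera coordinates R X + t; the wrist camera has in their place "hand_eye" (4x4, takes a point from camera to tool coordinates, whose origin is the TCP and whose axes are the flange's). Camera axes: x right, y down, z forward; pixel columns grow to the right and rows downward; lengths in m; the calibration is good to about 2 mm. A picture is of the moment at which its call begins: read the wrist's pose just before it. calibration takes no time and is no camera call.
- ctrl.hand_in(): hands the job in, once; it reports no verdict.
The state is a dict: "t": time; "q": joint angles; "qvel": joint speeds; "joint_torque": joint torques, N m; "position": TCP position; "tool_rot": TCP orientation; "ft_force": force on the tool from outside, world axes, zero at the start; "wrist_torque": the same for the moment, N m; "width": finger opening in m.
Only numpy, scipy, OpenCV 4.12 (cv2) and the standard library are available. Lean on these libraries where they do the work, as an engineer would, in place of code of your own. Each camera call takes 0.05 s, during which the arm holds its last target. There are 200 camera calls.

### The job

Get the ultrasonic cleaner loaded: lift its lid off by the knob and set it down flat, knob up, on the black rubber mat; then stand the middle-sized of the three steel bushes upright on the floor of the wire basket inside the cleaner. Lower both into place, do not drop them, and leave the other two bushes standing where they are in the blue tray.

Things in the scene. Friction and masses are not known exactly. Their poses are not given: they have to be found in the camera images.
- cleaner: Bench-top ultrasonic cleaner, a fixed stainless steel box 200 mm (its x) by 176 mm (its y), open at the top, rim 195 mm above the bench. Carrying grips on the +y and -y sides stick out to 100 mm from the centre. Origin: centre of its underside on the bench; z up; blue control panel on its +x face. The open tank inside is 170 x 150 mm and holds a fixed wire basket.
- basket_floor (a point): Centre of the flat floor of the wire basket fixed inside the cleaner, 113 mm above the bench and 82 mm below the cleaner's rim. Basket inside 154 mm (x) by 134 mm (y), its wire sides 59 mm high. Axes parallel to the cleaner's.
- lid: Loose stainless steel lid lying on the cleaner, about 0.35 kg: a flat cover 192 mm (its x) by 168 mm (its y), 3 mm thick, over a locating lip 162 x 142 mm and 8 mm deep that hangs into the tank with 4 mm play each side; it lifts straight off. Origin: centre of the underside of the lip; z up. The cover's top is 11 mm above the origin. It lies flat on its lip when set down.
- lid_knob: Black round plastic knob fixed at the centre of the lid: foot on the cover (origin, 11 mm above the lid's origin), narrow neck 21 mm across for the first 12 mm, then a head 35 mm across from 12 to 33 mm above this origin; z is its axis, up.
- drain_mat: Flat black rubber mat with thin grey border lines, fixed on the bench, 220 x 220 mm, 5 mm thick, beside the cleaner (left or right). Origin: centre of its underside; z up.
- parts_tray: Shallow blue plastic tray fixed on the bench, 260 mm (its x) by 110 mm (its y), floor 4 mm thick, rim 16 mm high, on the other side of the cleaner from the mat. Origin: centre of its underside. The three bushes stand in it in a row along its x, 80 mm apart, in any order.
- bush_medium: The middle-sized steel bush, the one to load: plain upright tube 48 mm outside diameter, 36 mm bore, 65 mm tall, about 0.4 kg. Origin: centre of its lower end; z is its axis, up.
- bush_small: Smaller look-alike, to be left alone: steel tube 36 mm outside diameter, 26 mm bore, 65 mm tall. Origin: centre of its lower end; z is its axis.
- bush_large: Larger look-alike, to be left alone: steel tube 60 mm outside diameter, 46 mm bore, 65 mm tall. Origin: centre of its lower end; z is its axis.
Mind the look-alikes: they are no part of the job. What is shaped like the bush_medium but purple is not meant.

How it is judged (in metres and radians):
On the way, in this order (a step that is already met when the one before it is completed fails the run):
1. the lid is lifted clear of the cleaner, held by its knob (z of lid in the frame of cleaner above 0.205 m and contact force between the fingers and lid_knob above 0.5 N), for 0.1 s.
2. the lid is lowered, knob up, to within 15 mm of the mat while its knob is still held (z of lid in the frame of drain_mat below 0.02 m and angle between lid's own z axis and vertical below 0.25 rad and x of lid in the frame of drain_mat between -0.06 and 0.06 m and y of lid in the frame of drain_mat between -0.06 and 0.06 m and contact force between the fingers and lid_knob above 0.5 N), for 0.05 s.
3. the middle-sized bush is lowered into the basket to within 15 mm of its floor while still held (z of bush_medium in the frame of basket_floor below 0.015 m and horizontal distance between bush_medium and basket_floor below 0.08 m and angle between bush_medium's own z axis and vertical below 0.35 rad and contact force between the fingers and bush_medium above 0.5 N), for 0.05 s.
At the end, for the whole second after the job is handed in: Lid flat (0.08 rad), still, knob up on the mat, centres within 60 mm along each mat axis; middle bush upright (0.1 rad), still, on the basket floor (5 mm); small and large bush upright (0.1 rad) and within 30 mm of their starts (x of lid in the frame of drain_mat between -0.06 and 0.06 m and y of lid in the frame of drain_mat between -0.06 and 0.06 m and z of lid in the frame of drain_mat below 0.01 m and angle between lid's own z axis and vertical below 0.08 rad and linear speed of each of lid, bush_medium below 0.02 m/s and x of bush_medium in the frame of basket_floor between -0.08 and 0.08 m and y of bush_medium in the frame of basket_floor between -0.07 and 0.07 m and z of bush_medium in the frame of basket_floor below 0.005 m and angle between each of bush_medium, bush_small, bush_large's own z axis and vertical below 0.1 rad and distance of each of bush_small, bush_large from where it was at the start of the episode below 0.03 m); the robot touches nothing.
It fails at once if the small or the large bush is knocked over, picked up or pushed more than 30 mm (angle between any of bush_small, bush_large's own z axis and vertical above 0.5 rad or distance of any of bush_small, bush_large from where it was at the start of the episode above 0.03 m).
It also fails if it takes over 58 s, if anything falls off the work surface, if the arm or the gripper's body presses on something with over 40 N, if the wrist force passes 120 N, or if a joint passes its speed limit or range.

## Working session

There is one attempt and no reset: what is moved stays moved. The work goes in short steps, Python scripts to look and compute and a tool call to move; the robot and the scene stay as the last step left them, time stands still between calls to the robot, and variables do not carry over. Pictures are saved under pics/ and viewed, about 8 in all and at most 12, crops included, and the job is handed in when it is done.

Besides the shell and the picture viewer there is one more tool, called after "Call:" as name(argument=value, ...), one argument or row to a line, values as JSON. play_rows: Moves the arm, as the interface text tells. Its arguments: {"type":"object","properties":{"rows":{"type":"array"}},"required":["rows"]}

```bash
mkdir -p pics; python3 - <<'E'
from bench import ctrl
import cv2,numpy as np
print(ctrl.state())
for n in("top","scene"):
    cv2.imwrite(f"pics/{n}0.png",ctrl.read_camera(n))
for n in("top","scene","wrist"):print(n,ctrl.calibration(n))
E
```

```text
{'t': 0.0, 'q': array([-60.66546404,  28.7550775 , -24.45327662,  88.89313571,
        12.65117497,  65.21789603, -12.04925762]), 'qvel': array([-0.00192941,  0.06551869,  0.0216262 ,  0.04868501, -0.09101827,
        0.02017061,  0.06655525]), 'joint_torque': array([-6.18206504e-04, -5.69521451e+01, -5.81604391e+00, -2.80926490e+01,
        1.07231530e-02,  1.21690487e-02,  4.66139426e-06]), 'position': array([0.15990043, 0.62924658, 0.20253331]), 'tool_rot': array([-1.79887503e+02, -4.07969034e-03,  1.65749276e+02]), 'ft_force': array([-0.41741895,  0.45171403,  0.62073882]), 'wrist_torque': array([0.03237098, 0.00672349, 0.01613967]), 'width': 0.08525229874342653}
top {'fx': 487.933483240431, 'fy': 487.933483240431, 'cx': 323.66068376265804, 'cy': 239.0850352949597, 'dist_coeffs': array([-0.11609978,  0.        ,  0.        ,  0.        ,  0.        ]), 'R': array([[-0.02404021, -0.99970907,  0.00196147],
       [-0.99512051,  0.02374196, -0.09576787],
       [ 0.09569344, -0.00425418, -0.99540176]]), 't': array([0.02502033, 0.5795529 , 0.97043125])}
scene {'fx': 448.1212577329108
[... 224 characters left out ...]
     [ 0.36879385,  0.58653724, -0.7210861 ],
       [-0.4037514 , -0.59767782, -0.69265145]]), 't': array([ 0.45882098, -0.11672405,  1.30318842])}
wrist {'fx': 432.7175057970526, 'fy': 432.7175057970526, 'cx': 316.44876582544805, 'cy': 238.54831302168833, 'dist_coeffs': array([-0.09381916,  0.        ,  0.        ,  0.        ,  0.        ]), 'hand_eye': array([[ 7.52952424e-04, -9.44127411e-01, -3.29579832e-01,
         8.55170199e-02],
       [ 9.99999714e-01,  7.34852889e-04,  1.79493549e-04,
         3.69114317e-04],
       [ 7.27279113e-05, -3.29579872e-01,  9.44127694e-01,
        -1.69991223e-01],
       [ 0.00000000e+00,  0.00000000e+00,  0.00000000e+00,
         1.00000000e+00]])}
```

View pics/top0.png

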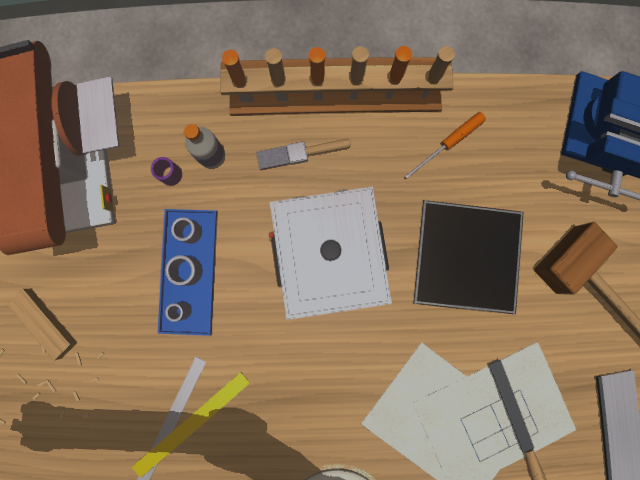

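View pics/scene0.png

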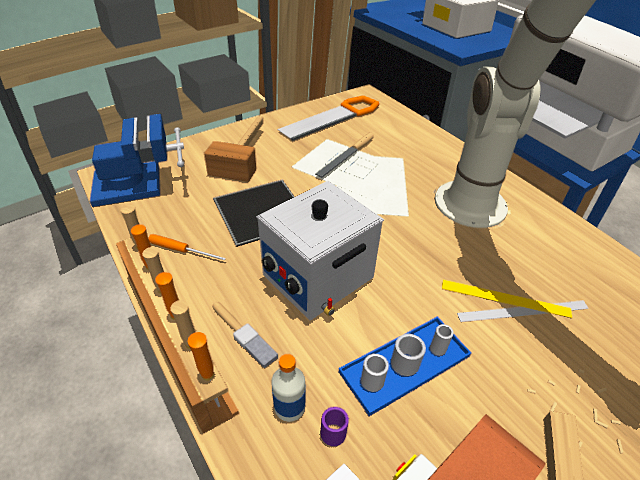

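Top view: 
- Cleaner with lid, knob at about (331,250).
- Black mat at about (469,257), blue tray at about (187,272).

Candidates for the medium bush:
- Tube at (183,230).
- Tube at (181,270), which looks the largest.
- Tube at (174,312), which looks the smallest.
- Purple tube at (165,170), the decoy.

By relative size I choose (183,230), and I'll check its diameter in a crop.

```bash
cat > h.py <<'E'
from bench import ctrl
import cv2,numpy as np
from scipy.spatial.transform import Rotation as Ro
def pose(s=None):
    s=s or ctrl.state(); return Ro.from_euler('xyz',s['tool_rot'],degrees=True).as_matrix(),np.array(s['position'])
def cam(n,p=None):
    c=ctrl.calibration(n);K=np.array([[c['fx'],0,c['cx']],[0,c['fy'],c['cy']],[0,0,1]])
    if n=='wrist':
        R,t=p;H=np.array(c['hand_eye']);A=R@H[:3,:3];o=R@H[:3,3]+t
        return K,c['dist_coeffs'],A.T,-A.T@o
    return K,c['dist_coeffs'],c['R'],c['t']
def ray(C,px,z):
    K,d,R,t=C
    u=cv2.undistortPoints(np.float64(px).reshape(-1,1,2),K,d)[:,0]
    v=np.c_[u,np.ones(len(u))]@R; o=-R.T@t
    return o+v*((z-o[2])/v[:,2])[:,None]
def proj(C,X):
    K,d,R,t=C
    return cv2.projectPoints(np.float64(X).reshape(-1,3),cv2.Rodrigues(R)[0],t,K,d)[0][:,0]
def tool(target,yaw=None):
    R,p=pose(); print('tool shift mm',(R.T@(np.array(target)-p)*1000).round(1))
E
python3 - <<'E'
from h import *
im=cv2.imread('pics/top0.png');C=cam('top')
hsv=cv2.cvtColor(im,cv2.COLOR_BGR2HSV)
def blob(m,x0,y0,x1,y1):
    q=np.zeros_like(m);q[y0:y1,x0:x1]=m[y0:y1,x0:x1]
    c=max(cv2.findContours(q,0,2)[0],key=cv2.contourArea);return c
dark=(hsv[...,2]<75).astype(np.uint8)
m=blob(dark,400,190,535,325);P=ray(C,cv2.boxPoints(cv2.minAreaRect(m)),.005);print('mat',P.mean(0),P)
k=blob(dark,312,232,350,270);r=cv2.minEnclosingCircle(k);print('knob',r,ray(C,r[0],.198+.033),'at mid',ray(C,r[0],.22))
g=((hsv[...,1]<40)&(hsv[...,2]>140)).astype(np.uint8)
l=blob(g,262,180,400,325);P=ray(C,cv2.boxPoints(cv2.minAreaRect(l)),.198);print('lid',P.mean(0),P)
b=cv2.inRange(hsv,(105,120,40),(130,255,255))
t=blob(b,150,200,225,345);P=ray(C,cv2.boxPoints(cv2.minAreaRect(t)),.016);print('tray',P.mean(0),P)
for n,(x,y) in dict(a=(183,230),b=(181,270),c=(174,312)).items():
    c=blob(g,x-21,y-19,x+21,y+19);e=cv2.fitEllipse(c);rc=cv2.minEnclosingCircle(c)
    print(n,e,rc,ray(C,e[0],.069))
cv2.imwrite('pics/crop1.png',cv2.resize(im[140:350,130:250],None,fx=3,fy=2.8))
E
```

```text
mat [ 0.53829943 -0.29692054  0.005     ] [[ 0.44682225 -0.17901945  0.005     ]
 [ 0.65432582 -0.20733426  0.005     ]
 [ 0.63093566 -0.41702624  0.005     ]
 [ 0.42111401 -0.38430222  0.005     ]]
knob ((330.40435791015625, 249.9434814453125), 10.070795059204102) [[0.54247727 0.00148007 0.231     ]] at mid [[0.54328463 0.0012866  0.22      ]]
lid [0.54174626 0.00209097 0.198     ] [[ 0.63018756  0.10536736  0.198     ]
 [ 0.65406254 -0.07551666  0.198     ]
 [ 0.45265073 -0.09931422  0.198     ]
 [ 0.4300842   0.07782742  0.198     ]]
tray [0.52093063 0.29820518 0.016     ] [[0.39472882 0.35928157 0.016     ]
 [0.6543151  0.34771656 0.016     ]
 [0.64608013 0.23610973 0.016     ]
 [0.38859845 0.24971289 0.016     ]]
a ((182.20860290527344, 228.74575805664062), (21.175973892211914, 22.18198585510254), 30.57030487060547) ((182.16981506347656, 228.77359008789062), 11.434284210205078) [[0.60331614 0.2913399  0.069     ]]
b ((179.26988220214844, 270.0101318359375), (27.93937873840332, 28.19709587097168), 19.97379493713379) ((179.13999938964844, 269.9222106933594), 14.44750690460205) [[0.5216444  0.29703806 0.069     ]]
c ((173.65475463867188, 312.19482421875), (15.967535972595215, 16.716527938842773), 160.16189575195312) ((173.59735107421875, 312.1814270019531), 8.527026176452637) [[0.43919822 0.30853403 0.069     ]]
```

View pics/crop1.png

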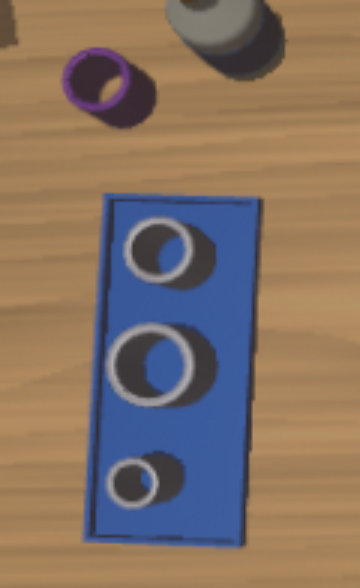

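The crop confirms it: the top tube in the tray, full image (182,229), is 22 px across, against 28 px and 16 px for the others. That fits 48/60/36 mm. The purple tube is outside the tray. Now I'll move above the knob.

Call:
play_rows(
  rows=[
    [0,0,0,0,0,-50,85],
    [0,0,0,0,0,-100,85],
    [0,0,-14,-526,-514,-100,85],
    [0,0,-14,-526,-514,-100,85],
    [0,0,-14,-526,-514,-100,85],
    [0,0,-14,-526,-514,-100,85],
    [0,0,-14,-526,-514,-100,85],
    [0,0,-14,-526,-514,-100,85],
    [0,0,-14,-526,-514,-100,85],
    [0,0,-14,-526,-514,-100,85],
  ],
)

```text
t: 1.35
position: [0.4211, 0.2012, 0.3035]
tool_rot: [180.0, 0.0, 179.7]
ft_force: [-0.1, 0.9, 0.7]
width: 0.0851
```

```bash
python3 - <<'E'
from h import *
s=ctrl.state();print(s['t'],s['position'],s['tool_rot'],s['q'].round(),s['ft_force'])
tool((.543,.0015,.30))
E
```

```text
1.35 [0.4211388  0.20124201 0.30354693] [1.79999277e+02 1.10493112e-02 1.79749884e+02] [-18.   3. -11. 107.   1.  70.  60.] [-0.10051085  0.87826582  0.66709213]
tool shift mm [-122.7 -199.2    3.6]
```

Call:
play_rows(
  rows=[
    [0,0,0,-30,-50,0,85],
    [0,0,0,-60,-100,0,85],
    [0,0,0,-92,-150,0,85],
    [0,0,0,-123,-199,0,85],
    [0,0,0,-123,-199,0,85],
    [0,0,0,-123,-199,0,85],
    [0,0,0,-123,-199,0,85],
    [0,0,0,-123,-199,0,85],
    [0,0,0,-123,-199,0,85],
    [0,0,0,-123,-199,0,85],
  ],
)

```text
t: 2.6
position: [0.5426, 0.004, 0.3037]
tool_rot: [180.0, 0.0, 179.8]
ft_force: [0.3, -0.8, 0.7]
width: 0.0848
```

```bash
python3 - <<'E'
from h import *
s=ctrl.state();im=ctrl.read_camera('wrist');cv2.imwrite('pics/w1.png',im)
print(s['t'],s['position'],s['tool_rot'],s['ft_force'])
C=cam('wrist',pose(s))
e=proj(C,[(.5435,.0015,.231),(.5435,.0015,.198)]);print(e)
g=cv2.cvtColor(im,cv2.COLOR_BGR2GRAY);m=(g<75).astype(np.uint8)
for c in cv2.findContours(m,0,2)[0]:
    if cv2.contourArea(c)>800:
        r=cv2.minEnclosingCircle(c);print(cv2.contourArea(c),r,cv2.boundingRect(c),ray(C,r[0],.231))
E
```

```text
2.6 [0.54261882 0.00403987 0.30369392] [1.79997111e+02 8.24057474e-03 1.79779041e+02] [ 0.274294   -0.84395897  0.65820153]
[[311.33793523 241.05758576]
 [311.89942358 224.48300096]]
57968.0 ((319.5, 440.0), 321.87158203125) (0, 324, 640, 156) [[0.69722894 0.00628591 0.231     ]]
2132.0 ((590.2738037109375, 329.1448669433594), 34.361568450927734) (559, 300, 65, 59) [[0.60717174 0.18892282 0.231     ]]
2571.0 ((313.9122009277344, 233.99359130859375), 30.066267013549805) (286, 204, 57, 60) [[0.53906728 0.00305464 0.231     ]]
1935.5 ((570.5, 225.0), 60.87907791137695) (520, 191, 102, 75) [[0.53366435 0.15915751 0.231     ]]
1437.5 ((615.5, 163.5), 24.135135650634766) (594, 140, 42, 46) [[0.49559758 0.18099763 0.231     ]]
25197.5 ((70.5, 168.0), 119.91361236572266) (0, 71, 143, 195) [[ 0.49804206 -0.1383307   0.231     ]]
5907.5 ((592.644287109375, 107.25055694580078), 86.15568542480469) (553, 25, 87, 169) [[0.46401522 0.16045988 0.231     ]]
1526.5 ((538.5, 142.0), 121.1085205078125) (511, 23, 55, 239) [[0.48427324 0.13074256 0.231     ]]
```

View pics/w1.png

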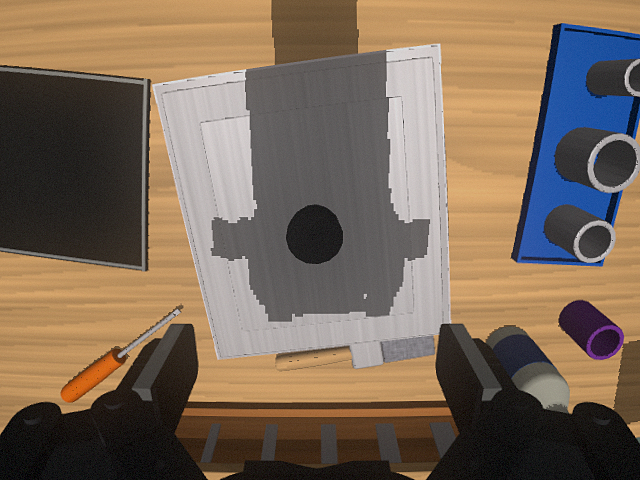

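The wrist view shows the knob at (314,234), within 3 mm of the TCP axis and clear of the jaws. I'll descend and close.

Call:
play_rows(
  rows=[
    [0,0,0,2,-1,30,85],
    [0,0,0,2,-1,60,85],
    [0,0,0,2,-1,85,85],
    [0,0,0,2,-1,100,85],
    [0,0,0,2,-1,100,85],
    [0,0,0,2,-1,100,60],
    [0,0,0,2,-1,100,40],
    [0,0,0,2,-1,100,25],
    [0,0,0,2,-1,100,20],
    [0,0,0,2,-1,100,20],
  ],
)

```text
t: 3.9
position: [0.5407, 0.0028, 0.2037]
tool_rot: [180.0, 0.0, 179.7]
ft_force: [-0.2, 0.0, -0.3]
width: 0.0203
```

```bash
python3 - <<'E'
from h import *
a=ctrl.read_camera('wrist');b=ctrl.read_camera('scene');s=ctrl.state();print(s['width'],s['ft_force'])
cv2.imwrite('pics/c2.png',np.hstack([a[120:480,120:520],cv2.resize(b[140:320,220:420],None,fx=2,fy=2)]))
E
```

```text
0.019735251137205173 [ 0.30452811 -0.89904133 -0.76466467]
```

View pics/c2.png

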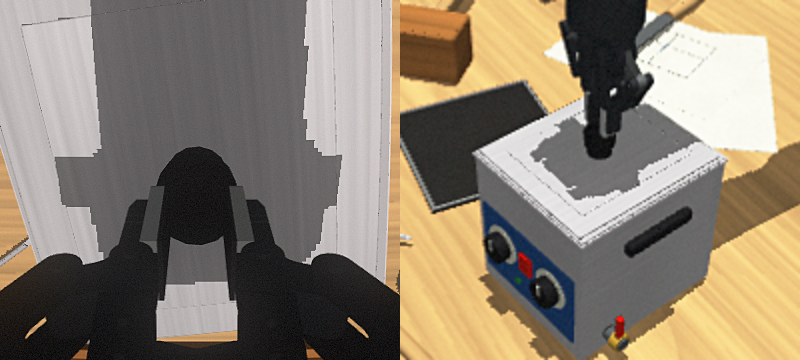

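Width reads 20 mm, which is what I commanded, not 35. I need to know whether the knob is actually in the grip, so I'll command fully closed.

Call:
play_rows(
  rows=[
    [0,0,0,0,0,0,10],
    [0,0,0,0,0,0,5],
    [0,0,0,0,0,0,0],
    [0,0,0,0,0,0,0],
    [0,0,0,0,0,0,0],
    [0,0,0,0,0,0,0],
    [0,0,0,0,0,0,0],
    [0,0,0,0,0,0,0],
    [0,0,0,0,0,0,0],
    [0,0,0,0,0,0,0],
  ],
)

```text
t: 5.25
position: [0.5407, 0.0027, 0.2036]
tool_rot: [180.0, -0.0, 179.7]
ft_force: [0.2, 0.1, -0.3]
width: -0.0
```

```bash
python3 - <<'E'
from h import *
a=ctrl.read_camera('wrist');s=ctrl.state();print(s['width'],s['ft_force'],s['position'])
cv2.imwrite('pics/c3.png',cv2.convertScaleAbs(cv2.resize(a[230:480,180:460],None,fx=2.4,fy=2.4),alpha=2.2,beta=20))
E
```

```text
7.913059503493753e-06 [ 0.23004009 -0.20680628 -0.51108493] [0.54069501 0.00269796 0.20357532]
```

View pics/c3.png

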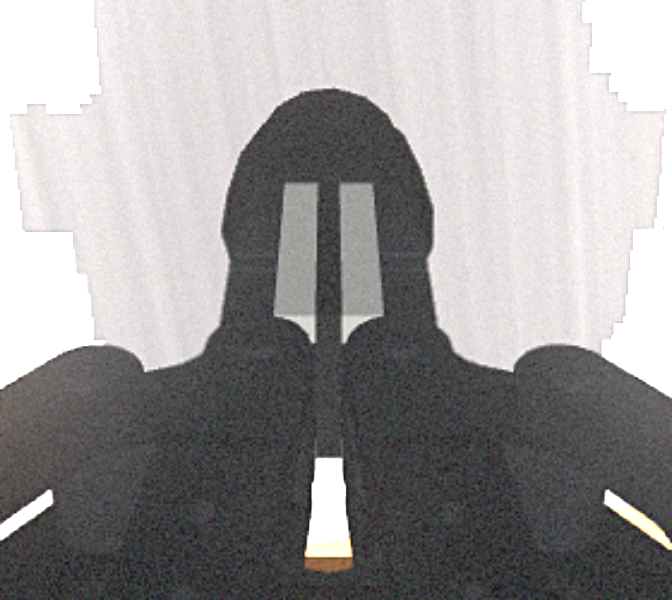

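The fingers shut completely above the knob. The pads' apparent depth in the images also puts the real fingertips about 25 to 30 mm short of the reported TCP. I'll open, go 16 mm lower, which is safe under either reading, and close again.

Call:
play_rows(
  rows=[
    [0,0,0,0,0,0,85],
    [0,0,0,0,0,0,85],
    [0,0,0,0,0,0,85],
    [0,0,0,0,0,0,85],
    [0,0,0,0,0,8,85],
    [0,0,0,0,0,16,85],
    [0,0,0,0,0,16,40],
    [0,0,0,0,0,16,20],
    [0,0,0,0,0,16,20],
    [0,0,0,0,0,16,20],
  ],
)

```text
t: 6.55
position: [0.5411, 0.0026, 0.1882]
tool_rot: [-180.0, 0.1, 179.7]
ft_force: [-0.3, -0.8, 2.3]
width: 0.0326
```

Call:
play_rows(
  rows=[
    [0,0,0,0,0,0,20],
    [0,0,0,0,0,0,20],
    [0,0,0,0,0,0,20],
    [0,0,0,0,0,0,20],
    [0,0,0,0,0,0,20],
    [0,0,0,0,0,0,20],
    [0,0,0,0,0,0,20],
    [0,0,0,0,0,0,20],
    [0,0,0,0,0,0,20],
    [0,0,0,0,0,0,20],
  ],
)

```text
t: 7.8
position: [0.5411, 0.0027, 0.1881]
tool_rot: [-180.0, 0.1, 179.7]
ft_force: [-2.0, -0.9, 5.4]
width: 0.0326
```

It stops at 32.6 mm now, so it is holding the head, but probably only by the top edge. I'll regrip 8 mm deeper.

Call:
play_rows(
  rows=[
    [0,0,0,0,0,0,60],
    [0,0,0,0,0,0,60],
    [0,0,0,0,0,0,60],
    [0,0,0,0,0,4,60],
    [0,0,0,0,0,8,60],
    [0,0,0,0,0,8,20],
    [0,0,0,0,0,8,20],
    [0,0,0,0,0,8,20],
    [0,0,0,0,0,8,20],
    [0,0,0,0,0,8,20],
  ],
)

```text
t: 9.05
position: [0.5406, 0.0026, 0.1796]
tool_rot: [-180.0, -0.0, 179.7]
ft_force: [-0.1, -0.9, 1.4]
width: 0.0332
```

```bash
python3 - <<'E'
from h import *
a=ctrl.read_camera('wrist');s=ctrl.state();print(s['width'],s['ft_force'],s['position'])
b=ctrl.read_camera('scene')
cv2.imwrite('pics/c4.png',np.hstack([cv2.convertScaleAbs(cv2.resize(a[230:480,180:460],(400,360)),alpha=2,beta=20),cv2.convertScaleAbs(cv2.resize(b[150:260,260:382],(400,360),interpolation=2),alpha=1.6,beta=20)]))
E
```

```text
0.03340082956969271 [-1.23226289 -0.807244    1.06506514] [0.54059539 0.00262075 0.17961006]
```

View pics/c4.png

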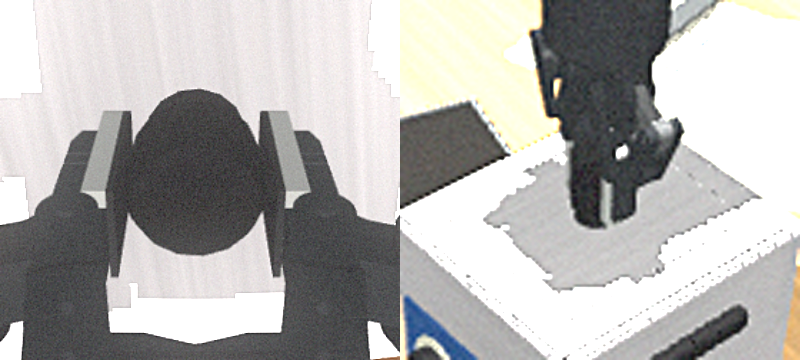

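The knob now sits fully between the pads at 33 mm, and the scene view shows the fingers around the knob. I'll lift straight up and carry it to the mat.

Call:
play_rows(
  rows=[
    [0,0,0,0,0,-8,20],
    [0,0,0,0,0,-20,20],
    [0,0,0,0,0,-40,20],
    [0,0,0,0,0,-60,20],
    [0,0,0,0,0,-75,20],
    [0,0,0,0,0,-80,20],
    [0,0,0,0,-15,-80,20],
    [0,0,3,0,-45,-80,20],
    [0,0,6,0,-80,-80,20],
    [0,0,9,0,-120,-80,20],
  ],
)

```text
t: 10.4
position: [0.5391, -0.1209, 0.2588]
tool_rot: [-179.9, -0.1, 170.4]
ft_force: [0.1, 0.3, -4.5]
width: 0.0334
```

Call:
play_rows(
  rows=[
    [0,0,2,0,-40,0,20],
    [0,0,4,0,-80,0,20],
    [0,0,6,1,-115,0,20],
    [0,0,6,2,-145,0,20],
    [0,0,6,3,-165,0,20],
    [0,0,6,3,-178,0,20],
    [0,0,6,3,-180,0,20],
    [0,0,6,3,-180,0,20],
    [0,0,6,3,-180,0,20],
    [0,0,6,3,-180,0,20],
  ],
)

```text
t: 11.65
position: [0.5087, -0.2936, 0.2596]
tool_rot: [180.0, 0.0, 164.8]
ft_force: [-0.0, 0.4, -5.7]
width: 0.0331
```

```bash
python3 - <<'E'
from h import *
s=ctrl.state();print(s)
C=cam('top');im=ctrl.read_camera('top')
cv2.imwrite('pics/t2.png',im[150:400,230:640])
tool((.5383,-.297,s['position'][2]))
E
```

```text
{'t': 11.65, 'q': array([ 17.56044672,  17.70351675,  12.31785752,  95.54902107,
        -4.05448747,  67.18399627, 105.71661141]), 'qvel': array([ 0.13855803,  0.05578214,  0.24619797, -0.02542459, -0.04900943,
        0.07324937, -0.02300496]), 'joint_torque': array([ 6.28335751e-02, -5.03645110e+01,  2.56359480e+00, -3.11616540e+01,
        1.03190335e-02, -8.95293779e-03, -2.25618329e-03]), 'position': array([ 0.50866541, -0.29355007,  0.25960735]), 'tool_rot': array([1.79982777e+02, 2.01441090e-03, 1.64830439e+02]), 'ft_force': array([-0.04686467,  0.41558216, -5.72370672]), 'wrist_torque': array([-0.03081815,  0.02475068, -0.01774632]), 'width': 0.033143319612494934}
tool shift mm [-29.5   4.6   0.1]
```

View pics/t2.png

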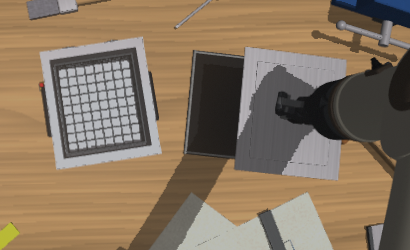

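The cleaner is open with the basket visible at crop (100,102), and the lid hangs level from the gripper at crop (290,113). I'll correct x by 30 mm and lower it.

Call:
play_rows(
  rows=[
    [0,0,0,-15,2,0,20],
    [0,0,0,-30,5,20,20],
    [0,0,0,-30,5,50,20],
    [0,0,0,-30,5,85,20],
    [0,0,0,-30,5,120,20],
    [0,0,0,-30,5,155,20],
    [0,0,0,-30,5,190,20],
    [0,0,0,-30,5,215,20],
    [0,0,0,-30,5,230,20],
    [0,0,0,-30,5,235,20],
  ],
)

```text
t: 12.95
position: [0.5388, -0.2973, 0.0237]
tool_rot: [180.0, -0.0, 164.8]
ft_force: [0.6, -0.3, -3.8]
width: 0.0331
```

```bash
python3 - <<'E'
from h import *
s=ctrl.state();print(s['position'],s['tool_rot'],s['ft_force'],s['width'])
C=cam('top');im=ctrl.read_camera('top');hsv=cv2.cvtColor(im,cv2.COLOR_BGR2HSV)
g=((hsv[...,1]<40)&(hsv[...,2]>75)).astype(np.uint8);g[:, :405]=0;g[:,540:]=0;g[:190]=0;g[330:]=0
g=cv2.morphologyEx(g,2,np.ones((5,5)))
c=max(cv2.findContours(g,0,2)[0],key=cv2.contourArea);b=cv2.minAreaRect(c);P=ray(C,cv2.boxPoints(b),.04);print(b,P.mean(0),P)
E
```

```text
[ 0.53882882 -0.29727432  0.0236947 ] [ 1.79985806e+02 -4.71564953e-02  1.64770275e+02] [ 0.59252748 -0.31793881 -3.77160203] 0.033120665031686265
((477.6542053222656, 253.96786499023438), (84.42620086669922, 96.18936920166016), 5.314545154571533) [ 0.54160496 -0.30357319  0.04      ] [[ 0.45464107 -0.20231849  0.04      ]
 [ 0.64918214 -0.22942888  0.04      ]
 [ 0.62958846 -0.40668183  0.04      ]
 [ 0.43300818 -0.37586357  0.04      ]]
```

Call:
play_rows(
  rows=[
    [0,0,0,0,0,8,20],
    [0,0,0,0,0,15,20],
    [0,0,0,0,0,19,20],
    [0,0,0,0,0,21,20],
    [0,0,0,0,0,22,20],
    [0,0,0,0,0,23,20],
    [0,0,0,0,0,24,20],
    [0,0,0,0,0,25,20],
    [0,0,0,0,0,25.5,20],
    [0,0,0,0,0,25.5,20],
  ],
)

```text
t: 14.25
position: [0.5385, -0.2975, -0.001]
tool_rot: [180.0, -0.0, 164.7]
ft_force: [-0.5, 0.7, -4.5]
width: 0.0331
```

Call:
play_rows(
  rows=[
    [0,0,0,0,0,0.5,20],
    [0,0,0,0,0,1,20],
    [0,0,0,0,0,1.5,20],
    [0,0,0,0,0,2,20],
    [0,0,0,0,0,2.5,20],
    [0,0,0,0,0,3,20],
    [0,0,0,0,0,3,20],
    [0,0,0,0,0,3,20],
    [0,0,0,0,0,3,20],
    [0,0,0,0,0,3,20],
  ],
)

```text
t: 15.5
position: [0.5385, -0.2975, -0.0024]
tool_rot: [180.0, 0.0, 164.7]
ft_force: [-5.1, 3.2, 9.7]
width: 0.0334
```

The lid touched down exactly at the predicted height, with +10 N at the wrist. I'll release and rise.

Call:
play_rows(
  rows=[
    [0,0,0,0,0,0,40],
    [0,0,0,0,0,0,60],
    [0,0,0,0,0,0,80],
    [0,0,0,0,0,0,80],
    [0,0,0,0,0,-20,80],
    [0,0,0,0,0,-60,80],
    [0,0,0,0,0,-120,80],
    [0,0,0,0,0,-180,80],
    [0,0,0,0,0,-240,80],
    [0,0,0,0,0,-300,80],
  ],
)

```text
t: 16.75
position: [0.5381, -0.2975, 0.2999]
tool_rot: [-180.0, 0.1, 164.7]
ft_force: [1.1, -0.2, -1.1]
width: 0.08
```

```bash
python3 - <<'E'
from h import *
s=ctrl.state();print(s['t'],s['position'],s['tool_rot'],s['q'].round(),s['ft_force'])
tool((.603,.290,.29))
E
```

```text
16.75 [ 0.53813825 -0.29751781  0.29991264] [-1.79984890e+02  1.10321884e-01  1.64729833e+02] [ 17.  19.  13.  89.  -4.  73. 105.] [ 1.06333843 -0.24358948 -1.06516886]
tool shift mm [ 92.2 583.9   9.6]
```

Call:
play_rows(
  rows=[
    [0,0,-2,8,45,0,80],
    [0,0,-5,17,105,0,80],
    [0,0,-8,26,165,0,80],
    [0,0,-11,36,225,0,80],
    [0,0,-11,45,285,0,80],
    [0,0,-11,54,345,0,80],
    [0,0,-11,64,405,0,80],
    [0,0,-11,74,465,0,80],
    [0,0,-11,84,525,0,80],
    [0,0,-11,92,584,0,80],
  ],
)

```text
t: 18.0
position: [0.6034, 0.2918, 0.298]
tool_rot: [180.0, 0.1, 175.7]
ft_force: [1.5, 0.3, -0.1]
width: 0.0799
```

Call:
play_rows(
  rows=[
    [0,0,0,0,0,0,80],
    [0,0,0,0,0,0,80],
    [0,0,0,0,0,0,80],
    [0,0,0,0,0,0,80],
    [0,0,0,0,0,0,80],
    [0,0,0,0,0,0,80],
    [0,0,0,0,0,0,80],
    [0,0,0,0,0,0,80],
    [0,0,0,0,0,0,80],
    [0,0,0,0,0,0,80],
  ],
)

```text
t: 19.25
position: [0.6034, 0.2901, 0.296]
tool_rot: [-180.0, -0.0, 175.7]
ft_force: [-0.7, 0.2, 0.2]
width: 0.0802
```

```bash
python3 - <<'E'
from h import *
s=ctrl.state();im=ctrl.read_camera('wrist');cv2.imwrite('pics/w5.png',im)
print(s['t'],s['position'],s['tool_rot'])
C=cam('wrist',pose(s));print(proj(C,[(.603,.291,.069),(.522,.297,.069)]))
E
```

```text
19.25 [0.60340306 0.29013425 0.29603937] [-1.79998794e+02 -4.32294733e-03  1.75747859e+02]
[[316.86663655 184.28239339]
 [316.93653119  93.67766669]]
```

View pics/w5.png

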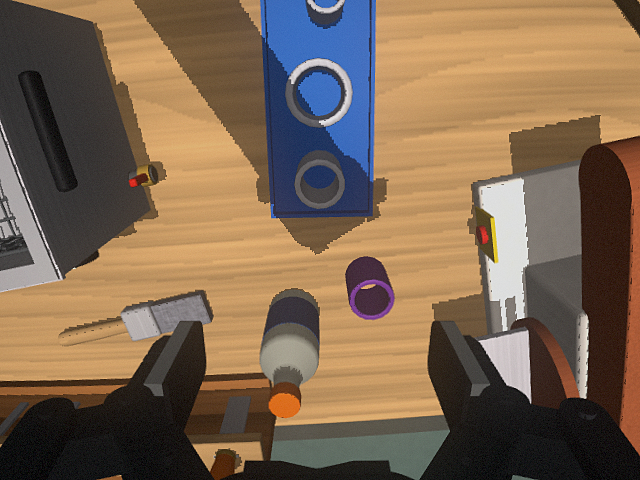

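The wrist view shows the medium bush top at (319.5,183), 2.5 px right of prediction and about 50 px across. The large bush is behind it at (320,92), and the purple decoy is off at (370,290). I'll shift 2 mm in y and descend to grip the top 20 mm or so.

Call:
play_rows(
  rows=[
    [0,0,0,0,2,30,80],
    [0,0,0,0,2,80,80],
    [0,0,0,0,2,130,80],
    [0,0,0,0,2,170,80],
    [0,0,0,0,2,205,80],
    [0,0,0,0,2,230,80],
    [0,0,0,0,2,240,80],
    [0,0,0,0,2,240,80],
    [0,0,0,0,2,240,80],
    [0,0,0,0,2,240,80],
  ],
)

```text
t: 20.55
position: [0.6045, 0.2926, 0.0576]
tool_rot: [179.9, 0.1, 175.7]
ft_force: [0.1, 0.8, 0.5]
width: 0.0801
```

```bash
python3 - <<'E'
from h import *
s=ctrl.state();im=ctrl.read_camera('wrist');cv2.imwrite('pics/w6.png',im)
print(s['t'],s['position'],s['tool_rot'],s['ft_force'])
C=cam('wrist',pose(s));print(proj(C,[(.603,.292,.069),(.603,.316,.069)]))
E
```

```text
20.55 [0.60451137 0.29256974 0.05757378] [1.79929082e+02 1.15356801e-01 1.75742865e+02] [0.113778   0.83866924 0.52728817]
[[313.62372673 304.40142395]
 [371.98665281 300.44664658]]
```

View pics/w6.png

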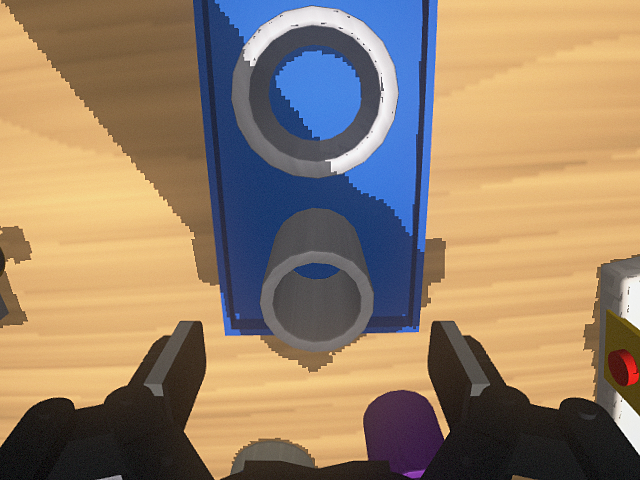

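The bush is centred at (317,301), within 1.5 mm, between the open jaws. I'll go down 40 mm more and close.

Call:
play_rows(
  rows=[
    [0,0,0,0,1,15,80],
    [0,0,0,0,1,28,80],
    [0,0,0,0,1,36,80],
    [0,0,0,0,1,40,80],
    [0,0,0,0,1,40,80],
    [0,0,0,0,1,40,60],
    [0,0,0,0,1,40,35],
    [0,0,0,0,1,40,35],
    [0,0,0,0,1,40,35],
    [0,0,0,0,1,40,35],
  ],
)

```text
t: 21.85
position: [0.6044, 0.2932, 0.017]
tool_rot: [180.0, 0.1, 175.7]
ft_force: [-0.3, -1.6, 6.2]
width: 0.0459
```

```bash
python3 - <<'E'
from h import *
s=ctrl.state();im=ctrl.read_camera('wrist');cv2.imwrite('pics/w7.png',cv2.convertScaleAbs(im[180:480,120:520],alpha=1.8,beta=15))
print(s['t'],s['position'],s['width'],s['ft_force'])
E
```

```text
21.85 [0.60435154 0.29317255 0.01698211] 0.0459185928957021 [-0.34276703 -1.64346241  6.18765461]
```

View pics/w7.png

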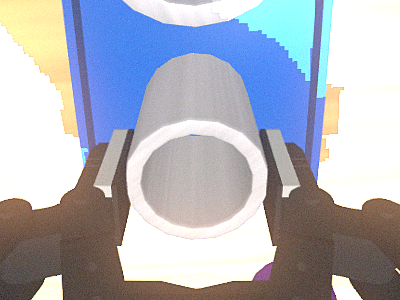

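Gripped at 46 mm, with the bush seated upright between the pads. I'll lift and carry it over the basket.

Call:
play_rows(
  rows=[
    [0,0,0,0,0,-6,35],
    [0,0,0,0,0,-20,35],
    [0,0,0,0,0,-45,35],
    [0,0,0,0,0,-80,35],
    [0,0,0,0,0,-120,35],
    [0,0,0,0,0,-160,35],
    [0,0,0,0,0,-200,35],
    [0,0,0,0,0,-230,35],
    [0,0,0,0,0,-245,35],
    [0,0,0,0,0,-250,35],
  ],
)

```text
t: 23.15
position: [0.6035, 0.2932, 0.2666]
tool_rot: [180.0, 0.0, 175.8]
ft_force: [-0.3, -0.2, -3.3]
width: 0.0458
```

Call:
play_rows(
  rows=[
    [0,0,-2,3,-20,0,35],
    [0,0,-4,8,-55,0,35],
    [0,0,-6,13,-95,0,35],
    [0,0,-8,18,-135,0,35],
    [0,0,-10,24,-175,0,35],
    [0,0,-11,29,-215,0,35],
    [0,0,-11,34,-250,0,35],
    [0,0,-11,38,-275,0,35],
    [0,0,-11,40,-290,0,35],
    [0,0,-11,41,-295,0,35],
  ],
)

```text
t: 24.4
position: [0.5403, 0.0014, 0.2654]
tool_rot: [180.0, -0.1, -173.3]
ft_force: [0.6, 0.4, -3.2]
width: 0.0454
```

```bash
python3 - <<'E'
from h import *
s=ctrl.state();a=ctrl.read_camera('wrist');b=ctrl.read_camera('top')
cv2.imwrite('pics/w8.png',np.hstack([cv2.resize(a,(480,360)),cv2.resize(b[170:350,250:410],(320,360))]))
print(s['t'],s['position'],s['tool_rot'],s['width'],s['ft_force']);tool((.5415,.002,.267))
E
```

```text
24.4 [0.54033511 0.00137407 0.26535085] [ 1.79988271e+02 -7.82498143e-02 -1.73310152e+02] 0.04543478633085732 [ 0.58559666  0.39737276 -3.22188615]
tool shift mm [-0.7 -0.5 -1.3]
```

View pics/w8.png

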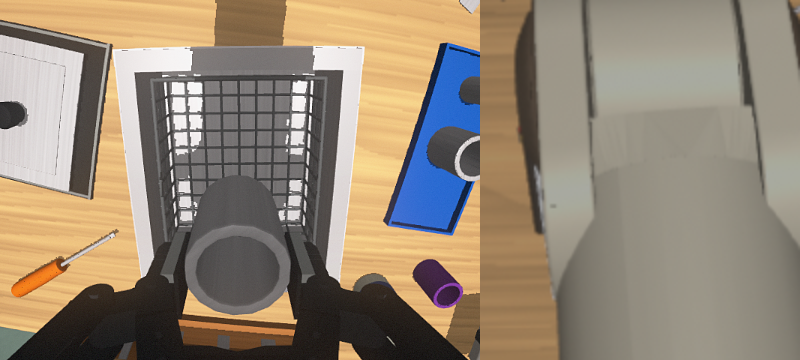

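The wrist view shows the bush hanging upright and centred over the aligned basket (walls at columns 152 and 322, bush at 238), with the lid flat on the mat at left. Floor contact is expected about 139 mm down.

Call:
play_rows(
  rows=[
    [0,0,0,0,0,12,35],
    [0,0,0,0,0,30,35],
    [0,0,0,0,0,50,35],
    [0,0,0,0,0,70,35],
    [0,0,0,0,0,90,35],
    [0,0,0,0,0,107,35],
    [0,0,0,0,0,119,35],
    [0,0,0,0,0,126,35],
    [0,0,0,0,0,130,35],
    [0,0,0,0,0,130,35],
  ],
)

```text
t: 25.75
position: [0.5411, 0.0019, 0.1362]
tool_rot: [180.0, 0.0, -173.3]
ft_force: [-0.5, -0.6, -4.4]
width: 0.0457
```

Call:
play_rows(
  rows=[
    [0,0,0,0,0,1.5,35],
    [0,0,0,0,0,3,35],
    [0,0,0,0,0,4.5,35],
    [0,0,0,0,0,5.5,35],
    [0,0,0,0,0,6.5,35],
    [0,0,0,0,0,7,35],
    [0,0,0,0,0,7.5,35],
    [0,0,0,0,0,8,35],
    [0,0,0,0,0,8,35],
    [0,0,0,0,0,8,35],
  ],
)

```text
t: 27.0
position: [0.5409, 0.002, 0.1281]
tool_rot: [180.0, -0.0, -173.3]
ft_force: [-0.6, 0.7, -2.6]
width: 0.0458
```

Call:
play_rows(
  rows=[
    [0,0,0,0,0,0.5,35],
    [0,0,0,0,0,1,35],
    [0,0,0,0,0,1.5,35],
    [0,0,0,0,0,2,35],
    [0,0,0,0,0,2.5,35],
    [0,0,0,0,0,2.5,35],
    [0,0,0,0,0,2.5,35],
    [0,0,0,0,0,2.5,35],
    [0,0,0,0,0,2.5,35],
    [0,0,0,0,0,2.5,35],
  ],
)

```text
t: 28.25
position: [0.541, 0.002, 0.126]
tool_rot: [180.0, 0.0, -173.3]
ft_force: [-2.3, -0.7, 5.4]
width: 0.0457
```

Contact is made: force has gone from −4 N to +5 N at the predicted height. I'll open gently and withdraw straight up.

Call:
play_rows(
  rows=[
    [0,0,0,0,0,0,50],
    [0,0,0,0,0,0,56],
    [0,0,0,0,0,0,64],
    [0,0,0,0,0,0,68],
    [0,0,0,0,0,0,68],
    [0,0,0,0,0,-10,68],
    [0,0,0,0,0,-30,68],
    [0,0,0,0,0,-70,68],
    [0,0,0,0,0,-120,68],
    [0,0,0,0,0,-170,68],
  ],
)

```text
t: 29.5
position: [0.5407, 0.0019, 0.2979]
tool_rot: [-180.0, 0.0, -173.3]
ft_force: [1.0, 1.0, -0.4]
width: 0.0679
```

Call:
play_rows(
  rows=[
    [0,0,0,20,0,0,68],
    [0,0,0,60,0,0,68],
    [0,0,0,100,0,0,68],
    [0,0,0,120,0,0,68],
    [0,0,0,120,0,0,68],
    [0,0,0,120,0,0,68],
    [0,0,0,120,0,0,68],
    [0,0,0,120,0,0,68],
    [0,0,0,120,0,0,68],
    [0,0,0,120,0,0,68],
  ],
)

```text
t: 30.75
position: [0.4217, -0.0121, 0.2954]
tool_rot: [180.0, -0.0, -173.3]
ft_force: [-0.7, 0.8, -0.1]
width: 0.0681
```

```bash
python3 - <<'E'
from h import *
s=ctrl.state();a=ctrl.read_camera('wrist');b=ctrl.read_camera('scene')
cv2.imwrite('pics/w9.png',np.hstack([cv2.resize(a,(400,300)),cv2.resize(b,(400,300))]))
print(s['t'],s['position'],s['width'],s['ft_force'])
E
```

```text
30.75 [ 0.42172874 -0.01212876  0.29544663] 0.06805836914499415 [-0.74750545  0.7863436  -0.06905251]
```

The picture limit is reached, so the final check will be by numbers.

```bash
python3 - <<'E'
from h import *
s=ctrl.state();im=cv2.imread('pics/w9.png')
a=ctrl.read_camera('wrist');C=cam('wrist',pose(s))
X=(.541,.002,.178);p=proj(C,[X,(.541,.026,.178),(.541,.002,.113)]);print('pred top c',p[0],'r',p[1]-p[0],'bottom',p[2])
x,y=p[0].astype(int);x0,y0=max(x-90,0),max(y-90,0);g=cv2.medianBlur(cv2.cvtColor(a,cv2.COLOR_BGR2GRAY)[y0:y+90,x0:x+90],5)
r=abs(p[1]-p[0]).max()
h=cv2.HoughCircles(g,cv2.HOUGH_GRADIENT,1,15,param1=60,param2=16,minRadius=int(r*.65),maxRadius=int(r*1.15))
if h is not None:
    for c in h[0][:5]: print(c+[x0,y0,0],ray(C,c[:2]+[x0,y0],.178))
T=cam('top');b=ctrl.read_camera('top');hsv=cv2.cvtColor(b,cv2.COLOR_BGR2HSV)
g=((hsv[...,1]<40)&(hsv[...,2]>140)).astype(np.uint8)
for n,(u,v) in dict(old=(183,230),large=(181,270),small=(174,312)).items():
    q=np.zeros_like(g);q[v-19:v+19,u-21:u+21]=g[v-19:v+19,u-21:u+21];print(n,[cv2.minEnclosingCircle(c) for c in cv2.findContours(q,0,2)[0] if cv2.contourArea(c)>60])
q=np.zeros_like(g);q[190:330,405:540]=g[190:330,405:540]
c=max(cv2.findContours(q,0,2)[0],key=cv2.contourArea);P=ray(T,cv2.boxPoints(cv2.minAreaRect(c)),.016);print('lid',P.mean(0)-[.5383,-.2969,0],np.linalg.norm(P[0]-P[1]),np.linalg.norm(P[1]-P[2]))
E
```

```text
pred top c [315.68425657 364.26081017] r [30.05845191  2.93407568] bottom [315.8170468  322.43645402]
[316.5        368.5         31.20000076] [[0.54493027 0.00311731 0.178     ]]
[364.5        334.5         28.89999962] [[0.50955597 0.03600278 0.178     ]]
[260.5 321.5  29. ] [[ 0.50764229 -0.04408681  0.178     ]]
[264.5        356.5         30.10000038] [[ 0.53867191 -0.0387354   0.178     ]]
[360.5        350.5         30.10000038] [[0.52421285 0.03520069 0.178     ]]
old []
large [((179.19325256347656, 270.021484375), 14.380594253540039)]
small [((173.6075897216797, 312.01898193359375), 8.396303176879883)]
lid [ 0.00279251 -0.00330057  0.016     ] 0.19158628390692747 0.16983818819872942
```

```bash
python3 -c "
from bench import ctrl
print(ctrl.hand_in())"
```

```text
the job is handed in; nothing more can be done
None
```

The job is handed in at about 31 s. The lid is knob up on the mat, the medium bush is in the basket, and the other two bushes are still in the tray. Both pieces were lowered until contact showed at the wrist (about +10 N for the lid, +5 N for the bush) and only then released.

**Last checks**
- **Lid:** its centre is about 3 mm from the mat centre on each axis. It measures 192 x 170 mm in the top view, as a lid lying flat should.
- **Medium bush:** the strongest circle in the wrist image is about 4 mm from where the bush should stand in the basket, with the expected radius. Some weaker circles from the wire mesh also turned up.
- **Small and large bushes:** unmoved to within 0.2 px in the top view. The medium bush's old spot is empty.

**What went wrong or disagreed**
- **Knob grasp:** the first try closed on nothing above the knob. The fingertips appeared to sit about 25 mm short of the reported TCP, so I went lower and regripped, and worked from relative heights after that. Both contacts then came where predicted.
- **Grip widths:** the jaws read about 2 mm under the nominal diameters, 33 mm on the 35 mm knob and 46 mm on the 48 mm bush.
- **Final picture:** I had used all 12 viewings, so I could not view the last pictures. The final checks are by numbers only, and I have no direct reading of the bush's tilt after release.

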